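Seat a bearing housing in the tester's locating corner

ROBOT

A 6-joint arm with a two-finger parallel gripper is mounted at the origin on the work surface. World frame = base frame: x ahead of the robot, y to its left, z up, the work surface at z = 0. Lengths are in m, angles in degrees, forces in N, time in s.
With the tool pointing down it reaches from about 0.25 to 0.725 m from the base axis. Payload 9.7 kg.
Tool frame: the origin (TCP) lies between the finger pads; the fingertips stand bot.tcp_to_tips ahead of it and the grasp point (between the pads) lies 11 mm behind it (bot.tcp_to_tips is the distance from the TCP to the fingertips, in m); z points along the fingers, y is the line along which they close (so a half turn about z gives the same grasp; the last joint's range is limited). The gripper opens to 85 mm and grips with 20 to 120 N. Pads are 22 mm wide; open, the fingers measure 114 mm over their backs; the gripper's body (76 mm by 85 mm) begins 54 mm behind the grasp point. The pads swing forward as they close: fully open they stand 13 mm farther back than shut.
Start: joints at [-72.766, 4.979, 10.078, 95.1, 0, 90], TCP at [0.163, -0.525, 0.239] pointing down, gripper open.
Joint ranges: [-179.16, 179.16], [-48.56, 103.87], [-65.8, 70.77], [-126.05, 130.52], [-82.76, 87.17], [-180, 180]. Speed limits (degrees/s): [127.2, 127.2, 147.25, 180, 180, 180].

INTERFACE

Orientations are given as [roll, pitch, yaw] about the fixed x, y, z axes, in that order (R = Rz(yaw) Ry(pitch) Rx(roll)).
In Python, from workcell import bot gives the robot as it stands. The module is installed in compiled form; this text tells all that it offers.
- The arm moves only by the tool carry_out, never from a script. Its arguments are lists of equal length, an entry for each row: "linear": the shift along the world's x, y, z normalised to -1 to 1, where 1 is 2 cm, a list of three; "rotation": the turn, a rotation vector about the world's x, y, z normalised to -1 to 1, where 1 is 8 degrees, a list of three; "grip": the closure, from -1 (fully open) to 1 (shut). In form: {"linear": [[tx, ty, tz], ...], "rotation": [[rx, ry, rz], ...], "grip": [grip, ...]}. A call has 1 to 12 rows; each row shifts and turns the commanded pose from where the row before left it; what a row does not reach is not made up. A row lasts 1/10 s, in which the tool goes at most 50 mm and 8.59 degrees, less where a joint would pass 70% of its speed; a pose out of reach is approached as far as the arm can. A call with a number of a shift or a turn outside -1 to 1 is refused whole. A call with a gripper value outside its range is refused whole. The fingers move at their own pace and stop on an object; "grip_force" is the grip in N (left out, the last holds). Time passes only in rows, so rows that do not move let the fingers close. It gives the time, the measured TCP pose, the force, the opening and the grip force at its end, in the units of the state.
- bot.get_obs(): the state, without advancing time (a new reading comes with each control period).
- bot.camera(name): name is "scene" or "top"; returns the picture (400x640x3 uint8, blue, green, red); there is no depth.
- bot.camera_model(name): a dict with "fx", "fy", "cx", "cy" (pixels), "camera_from_world" (4x4, takes a point from world to camera coordinates). Camera axes: x right, y up, looking along -z (the intrinsics and any distortion apply to the point x, -y, -z); pixel columns grow to the right and rows downward; lengths in m; the calibration is good to about 2 mm. A picture is of the moment at which its call begins. camera_model takes no time and is no camera call.
- bot.job_done(): hands the job in; it is judged then, once.
The state is a dict: "time": time; "q": joint angles; "qd": joint speeds; "joint_efforts": joint torques, N m; "ee_pos": TCP position; "tcp_rot": TCP orientation; "wrist_force": force on the tool from outside, world axes, zero at the start; "torque": the same for the moment, N m; "opening": finger opening in m; "grasp_force": force on a finger pad.
Only numpy, scipy, OpenCV 4.12 (cv2) and the standard library are available. Lean on these libraries where they do the work, as an engineer would, in place of code of your own. Each camera call takes 0.05 s, during which the arm holds its last target. There are 200 camera calls.

TASK

A pillow-block bearing housing is due for a friction test: pick it up, stand it on its foot on the tester's steel bed with its bore parallel to the spindle, and slide it home into the locating corner, so that the end of its foot is against the rear fence and the long side of its foot is flush against the end stop. The job finishes while you are still holding it there: do not let go, but keep it pressed against both at once with light hand pressure (about 5 to 20 N on each, never a hard shove), ready to be clamped. Leave everything else on the bench where it is.

Things in the scene. Friction and masses are not known exactly. Their poses are not given: they have to be found in the camera images.
- pillow_block: Grey cast-iron pillow-block bearing housing, 0.5 to 0.75 kg, loose, upright on the bench: foot 110 (x) x 38 (y) x 14 mm with two bolt slots, and on it a round-topped body 30 mm thick in y, top 60 mm up. The bore runs along y, 32 mm up. Origin: centre of the foot's underside; x along the foot, z up. Both ends are alike and both sides are alike: either way round fits.
- grip (a point): Point of the pillow block's body, 38 mm above its underside, on its middle: where to take it from above, across the flats at y = -15 and +15 mm. The flats are 44 mm wide (x) from 14 to 50 mm above the underside; below them the foot stands out 4 mm each side. Axes as the pillow block's.
- tester: Bearing friction tester, fixed: white base 66 mm high, 230 mm deep (x from -100 to 130 mm), from y = -250 to 510 mm, with a head box from y = 280 mm on, top 230 mm above the bench. A swing clamp, turned aside, stands behind the rear fence at y = -140 to -60 mm, top 137 mm above the bench. Origin: bench level below the bed's origin; x away from the operator, y towards the head, z up.
- spindle_nose (a point): Tip of the tester's steel spindle, 19 mm thick, which points from the head box towards -y, 110 mm above the bench. Axes as the tester's.
- pillar_top (a point): Top of the tester's load pillar, near its -y end; the parked load beam runs along x through it, 200 mm long. Nothing there is higher than 175 mm above the bench. Axes as the tester's.
- bed: Flat dark steel bed plate fixed on the tester, 180 mm deep (x from -80 to 100 mm) and 240 mm wide (y from -120 to 120 mm), 12 mm thick, top 78 mm above the bench. Origin on its top face; axes as the tester's. The housing stands on it.
- rear_fence: Bright steel bar fixed on the bed, 220 mm long in y, 15 mm thick, 12 mm high. Origin: on the bed's top face, at the middle of the working face, which looks to -x (towards the operator); axes as the tester's. With the foot's end touching it, the housing's origin is 55 mm before it in x.
- end_stop: Steel bar bolted fast on the bed, somewhere else along y each time: 115 mm long in x, 16 mm thick, 12 mm high, with an 8 mm high bolt flange on its head side. Origin: on the bed's top, at the middle of the working face, which looks to -y; axes as the tester's. With the foot's long side flush on it the housing's origin is 19 mm before it. It makes the corner with the rear fence.
- flange_unit: Bystander: square four-bolt flange bearing unit, grey, 76 x 76 mm, 34 mm high, loose on the bench. Origin at the centre of its underside.
- ball_bearing: Bystander: bare steel ball bearing, 62 mm across, 17 mm high, lying flat. Origin at the centre of its underside.
- spanner: Bystander: open-ended spanner, 170 mm long, lying on the bench. Origin under its middle; x along it.
- screwdriver: Bystander: screwdriver, 180 mm long, lying on the bench. x along it.
- weight_large: Bystander: steel test weight, 56 mm across, 55 mm high with its knob. Origin at the centre of its underside.
- weight_small: Bystander: steel test weight, 40 mm across, 43 mm high with its knob. Origin at the centre of its underside.
- caliper: Bystander: caliper, 210 mm long, lying on the bench.
- oil_bottle: Bystander: small white bottle, 48 mm across, 130 mm high.
Mind the look-alikes: they are no part of the job. What is shaped like the pillow_block but brown or green is not meant.

How it is judged (in metres and radians):
On the way, in this order (a step that is already met when the one before it is completed fails the run):
1. the housing is lifted off the bench in the fingers (height (world z) of pillow_block above 0.03 m and contact force between the fingers and pillow_block above 2 N), for 0.2 s.
2. the housing stands upright on its foot on the bed (contact force between pillow_block and bed above 1 N and angle between pillow_block's own z axis and vertical below 0.05 rad and z of pillow_block in the frame of bed below 0.004 m), for 0.2 s.
At the end, for the whole second after the job is handed in: Housing upright (2.3 degrees), foot flat on the bed (3 mm), square to the end stop (2 degrees), within 3.5 mm of its seated place, pressed on the rear fence and on the end stop with 1.5 to 40 N each, fingers on it with over 2 N, at rest (contact force between pillow_block and rear_fence between 1.5 and 40 N and contact force between pillow_block and end_stop between 1.5 and 40 N and contact force between the fingers and pillow_block above 2 N and x of pillow_block in the frame of rear_fence between -0.0585 and -0.0515 m and y of pillow_block in the frame of end_stop between -0.0225 and -0.0155 m and angle between the x axis of pillow_block and the x axis of end_stop, either way round below 0.035 rad and angle between pillow_block's own z axis and vertical below 0.04 rad and z of pillow_block in the frame of bed between -0.003 and 0.003 m and linear speed of pillow_block below 0.01 m/s); the arm keeps its last pose, push and grip.
It fails at once if the housing is shoved against a fence with more than 60 N (contact force between pillow_block and rear_fence above 60 N or contact force between pillow_block and end_stop above 60 N).
It fails at once if a bystander is moved by more than 30 mm (distance of any of flange_unit, ball_bearing, spanner, screwdriver, weight_large, weight_small, caliper, oil_bottle from where it was at the start of the episode above 0.03 m).
It also fails if it takes over 64 s, if anything falls off the work surface, if the arm or the gripper's body presses on something with over 40 N, if the wrist force passes 120 N, or if a joint passes its speed limit or range.

## Working session

There is one attempt and no reset: what is moved stays moved. The work goes in short steps, Python scripts to look and compute and a tool call to move; the robot and the scene stay as the last step left them, time stands still between calls to the robot, and variables do not carry over. Pictures are saved under pics/ and viewed, at most 10 in all, crops included, and the job is handed in when it is done.

Besides the shell and the picture viewer there is one more tool, called as a command line: name --argument value ..., lists and objects as JSON in quotes. carry_out: Moves the arm, as the interface text tells. Its arguments: {"type":"object","properties":{"linear":{"type":"array","items":{"type":"array","items":{"type":"number"}}},"rotation":{"type":"array","items":{"type":"array","items":{"type":"number"}}},"grip":{"type":"array","items":{"type":"number"}},"grip_force":{"type":"number"}},"required":["linear","rotation","grip"]}

```bash
mkdir -p pics
cat > h.py <<'E'
import numpy as np, cv2
from workcell import bot
def ray(name,u,v,z):
    m=bot.camera_model(name); T=np.linalg.inv(np.array(m["camera_from_world"]))
    d=np.array([(u-m["cx"])/m["fx"],-(v-m["cy"])/m["fy"],-1]); d=T[:3,:3]@d; o=T[:3,3]
    return o+d*(z-o[2])/d[2]
def proj(name,p):
    m=bot.camera_model(name); c=np.array(m["camera_from_world"])@np.r_[p,1]
    return np.array([m["cx"]+m["fx"]*c[0]/-c[2], m["cy"]+m["fy"]*-c[1]/-c[2]])
E
python3 - <<'E'
from h import *
np.set_printoptions(precision=4,suppress=True)
for n in("scene","top"):
    cv2.imwrite(f"pics/{n}0.png",bot.camera(n)); m=bot.camera_model(n); print(n,{k:np.array(v) for k,v in m.items()})
    print(np.linalg.inv(np.array(m["camera_from_world"]))[:3,3])
o=bot.get_obs(); print(o, bot.tcp_to_tips)
E
```

```text
scene {'fx': array(468.8013), 'fy': array(468.8013), 'cx': array(320.0211), 'cy': array(200.6666), 'camera_from_world': array([[ 0.4134,  0.9106,  0.0002, -0.0909],
       [-0.741 ,  0.3363,  0.5812,  0.3128],
       [ 0.5292, -0.2404,  0.8137, -1.6849],
       [ 0.    ,  0.    ,  0.    ,  1.    ]])}
[ 1.161  -0.4274  1.1893]
top {'fx': array(403.8885), 'fy': array(403.8885), 'cx': array(320.2071), 'cy': array(201.8278), 'camera_from_world': array([[ 0.01  , -0.9999,  0.0027, -0.0862],
       [ 0.9964,  0.0102,  0.084 , -0.4932],
       [-0.0841,  0.0018,  0.9965, -1.3234],
       [ 0.    ,  0.    ,  0.    ,  1.    ]])}
[ 0.381  -0.0787  1.3604]
{'time': 0.1, 'q': array([-72.7659,   5.0067,  10.0372,  95.0995,  -0.0009,  90.0029]), 'qd': array([ 0.0621, -0.0337,  0.1529, -0.0943,  0.0209,  0.0197]), 'joint_efforts': array([  0.0003, -52.1561,  46.5655,   0.0161,   0.0001,  -0.    ]), 'ee_pos': array([ 0.1629, -0.5251,  0.2386]), 'tcp_rot': array([-179.9309,    0.0009,   17.2312]), 'wrist_force': array([ 0.9548, -0.545 ,  0.3367]), 'torque': array([-0.0081, -0.035 ,  0.0378]), 'grasp_force': 0.0, 'opening': 0.08569590056496697} 0.008
```

View pics/top0.png

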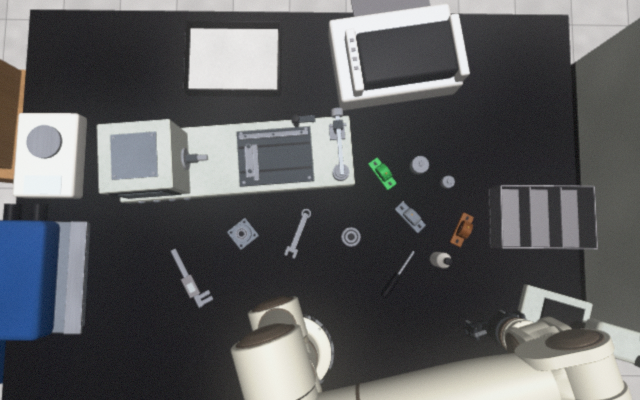

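View pics/scene0.png

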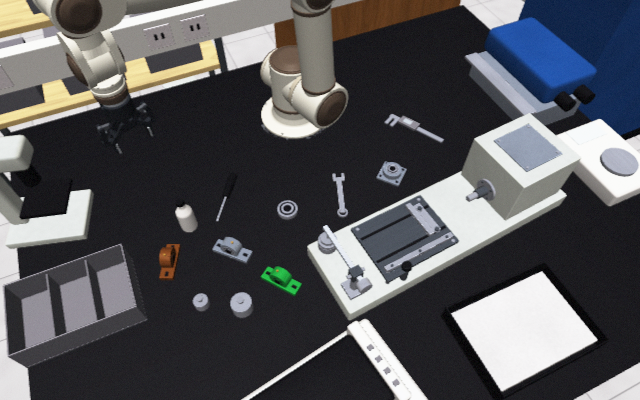

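Candidates seen in top/scene: grey block at top (410,216) / scene (232,249); green one at top (383,173); brown one at top (462,230). The grey flange unit at top (243,234) is square and not meant. I choose the grey block at (410,216) and check it in a crop.

Run:
```python
from h import *
t=cv2.imread("pics/top0.png"); s=cv2.imread("pics/scene0.png")
R=lambda im,x,y,w,h,W,H: cv2.resize(im[y:y+h,x:x+w],(W,H),interpolation=cv2.INTER_CUBIC)
a=np.hstack([R(t,385,191,50,50,300,300),R(t,225,105,135,85,477,300)])
b=np.hstack([R(s,207,224,50,50,300,300),R(s,335,185,135,85,477,300)])
cv2.imwrite("pics/c1.png",np.vstack([a,b]))
# grey blob of block
for n,im,(x,y,w,h) in(("top",t,(390,196,40,40)),("scene",s,(207,230,50,38))):
    g=im[y:y+h,x:x+w].max(2); k=im[y:y+h,x:x+w].astype(int); m=((g>75)&(k.max(2)-k.min(2)<60)).astype(np.uint8)
    c=max(cv2.findContours(m,0,2)[0],key=cv2.contourArea); M=cv2.moments(m); r=cv2.minAreaRect(c)
    print(n,r[0][0]+x,r[0][1]+y,r[1:],cv2.contourArea(c))
    print((cv2.boxPoints(r)+[x,y]).round(1).tolist())
```

```text
top 410.4244956970215 216.09571838378906 ((33.482757568359375, 13.931034088134766), 46.39718246459961) 409.5
[[393.8, 208.8], [403.9, 199.2], [427.0, 223.4], [416.9, 233.0]]
scene 232.69863319396973 247.63698768615723 ((38.50654602050781, 19.428831100463867), 20.556041717529297) 555.5
[[211.3, 250.0], [218.1, 231.8], [254.1, 245.3], [247.3, 263.5]]
```

View pics/c1.png

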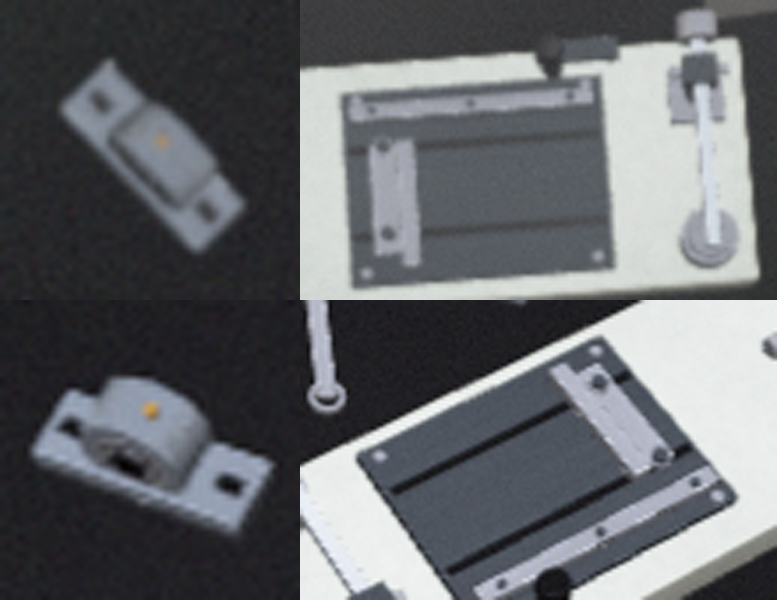

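The crop shows the grey cast-iron block, with an orange grease nipple and foot corners at about (403,201), (395,209), (417.5,233), (426,225) in top. It also shows the bed, with the fence at its top edge and the end stop at its left, working face at about (257.5,145)-(259,180).

Run:
```python
from h import *
np.set_printoptions(precision=4,suppress=True)
def U(x,y,s,x0,y0): return ((x+.5)/s-.5+x0,(y+.5)/s-.5+y0)
P=np.array([ray("top",*U(*c,6,385,191),.014) for c in((110,60),(60,107),(195,252),(245,205))])
ctr=P.mean(0); d=(P[0]+P[1]-P[2]-P[3])[:2]; print("block top",ctr,np.degrees(np.arctan2(d[1],d[0])),np.linalg.norm(P-np.roll(P,1,0),axis=1))
# scene: top corners of body check with centre
Q=np.array([ray("scene",*U(x,y-300,6,207,224),z) for x,y,z in((72,390,.014),(272,463,.014),(240,535,0),(33,459,0))])
print("block scene corners",Q, Q.mean(0)); d=(Q[3]-Q[2]+Q[0]-Q[1])[:2]; print(np.degrees(np.arctan2(d[1],d[0])))
print("nipple top",ray("top",*U(161,142,6,385,191),.063),"scene",ray("scene",*U(151,110,6,207,224),.063))
k=477/135
T=lambda x,y,z: ray("top",*U(x-300,y,k,225,105),z)
S=lambda x,y,z: ray("scene",*U(x-300,y-300,k,335,185),z)
ang=lambda a,b: np.degrees(np.arctan2(*(a-b)[[1,0]]))
B=[T(*c,.078) for c in((343,95),(600,77),(613,267),(353,287))]; print("bed",np.array(B),np.mean(B,0),ang(B[0],B[3]),ang(B[1],B[2]),ang(B[0],B[1])-90,ang(B[3],B[2])-90)
B=[S(*c,.078) for c in((733,497),(450,601),(358,457),(605,338))]; print("bed sc",np.array(B),np.mean(B,0),ang(B[0],B[3]),ang(B[0],B[1])-90)
f=[T(349,119,.09),T(592,102,.09)]; print("fence",f,ang(f[0],f[1])-90)
e=[T(413,142,.09),T(420,265,.09)]; print("stop",e,ang(*e))
e=[S(553,370,.09),S(629,474,.09)]; print("stop sc",e,ang(e[1],e[0]))
f=[S(705,470,.09),S(474,585,.09)]; print("fence sc",f,ang(f[0],f[1])-90)
# long base front edge, subpixel rows from intensity
g=cv2.GaussianBlur(cv2.imread("pics/top0.png"),(3,3),0)[:,:,1].astype(float)
for nm,cols,r0,r1,lo in(("bed front",range(243,308),172,194,0),):
    pts=[]
    for u in cols:
        p=g[r0:r1,u]; dd=np.diff(p); i=int(np.argmax(dd)); 
        if 0<i<len(dd)-1:
            w=dd[i-1:i+2]; pts.append((u,r0+i+.5+(w[2]-w[0])/w.sum()))
    vx,vy,x,y=cv2.fitLine(np.array(pts,np.float32),cv2.DIST_HUBER,0,.01,.01).ravel()
    a,b=[ray("top",uu,y+(uu-x)*vy/vx,.078) for uu in(243,308)]; print(nm,a,b,ang(a,b)-90)
```

```text
block top [ 0.4484 -0.3812  0.014 ] 42.95626180263983 [0.1093 0.0386 0.1091 0.0385]
block scene corners [[ 0.3981 -0.4053  0.014 ]
 [ 0.4765 -0.3305  0.014 ]
 [ 0.499  -0.3564 -0.    ]
 [ 0.4185 -0.4338  0.    ]] [ 0.448  -0.3815  0.007 ]
-136.2090776298343
nipple top [ 0.4534 -0.3749  0.063 ] scene [ 0.4554 -0.3762  0.063 ]
bed [[ 0.7145  0.1907  0.078 ]
 [ 0.7338 -0.0441  0.078 ]
 [ 0.5584 -0.058   0.078 ]
 [ 0.5378  0.1769  0.078 ]] [0.6361 0.0664 0.078 ] 4.489820302914728 4.53938782504951 4.701066134327377 5.029655787469508
bed sc [[ 0.7161  0.1886  0.078 ]
 [ 0.7044 -0.0547  0.078 ]
 [ 0.5629 -0.0605  0.078 ]
 [ 0.5435  0.1787  0.078 ]] [0.6317 0.063  0.078 ] 3.2704621982599997 -2.756468558639881
fence [array([0.6893, 0.1822, 0.09  ]), array([ 0.7073, -0.0375,  0.09  ])] 4.687762613704351
stop [array([0.6688, 0.1238, 0.09  ]), array([0.5568, 0.1149, 0.09  ])] 4.534515021741965
stop sc [array([0.5603, 0.1168, 0.09  ]), array([0.6702, 0.1201, 0.09  ])] 1.7445844954898901
fence sc [array([0.6915, 0.1759, 0.09  ]), array([ 0.7051, -0.0362,  0.09  ])] 3.66238163902932
bed front [0.5367 0.1661 0.078 ] [ 0.5547 -0.0414  0.078 ] 4.9552659209005725
```

carry_out --linear '[[0.95,0.48,0],[0.95,0.48,0],[0.95,0.48,0],[0.95,0.48,0],[0.95,0.48,0],[0.95,0.48,0],[0.95,0.48,0],[0.95,0.48,0],[0.95,0.48,0],[0.95,0.48,0],[0.95,0.48,0],[0.95,0.48,0]]' --rotation '[[0,0,0.27],[0,0,0.27],[0,0,0.27],[0,0,0.27],[0,0,0.27],[0,0,0.27],[0,0,0.27],[0,0,0.27],[0,0,0.27],[0,0,0.27],[0,0,0.27],[0,0,0.27]]' --grip '[-1,-1,-1,-1,-1,-1,-1,-1,-1,-1,-1,-1]'

```text
time: 1.3
ee_pos: [0.3916, -0.4095, 0.2389]
tcp_rot: [-180.0, 0.0, 43.2]
wrist_force: [-0.4, 0.3, 1.0]
opening: 0.0854
grasp_force: 0.0
```

carry_out --linear '[[0.95,0.48,-0.5],[0.95,0.48,-0.5],[0.95,0.48,-0.5],[0,0,-0.5],[0,0,-0.5],[0,0,0],[0,0,0],[0,0,0]]' --rotation '[[0,0,0],[0,0,0],[0,0,0],[0,0,0],[0,0,0],[0,0,0],[0,0,0],[0,0,0]]' --grip '[-1,-1,-1,-1,-1,-1,-1,-1]'

```text
time: 2.1
ee_pos: [0.4476, -0.3818, 0.19]
tcp_rot: [179.9, -0.0, 43.1]
wrist_force: [0.6, 0.1, -0.2]
opening: 0.0858
grasp_force: 0.0
```

Run:
```python
from h import *
o=bot.get_obs(); print(o["time"],o["ee_pos"],o["tcp_rot"],o["q"],o["wrist_force"])
```

```text
2.1 [ 0.44757442 -0.38180987  0.1900331 ] [ 1.79944313e+02 -3.07236778e-03  4.31037121e+01] [-4.04648194e+01  9.47496634e+00  9.57039826e+00  9.00397516e+01
 -3.18469244e-03  9.64314685e+01] [ 0.59570801  0.13436501 -0.20802183]
```

carry_out --linear '[[0.03,0.02,-0.8],[0,0,-1],[0,0,-1],[0,0,-1],[0,0,-1],[0,0,-1],[0,0,-1],[0,0,-0.8],[0,0,-0.5],[0,0,0],[0,0,0]]' --rotation '[[0,0,0.03],[0,0,0],[0,0,0],[0,0,0],[0,0,0],[0,0,0],[0,0,0],[0,0,0],[0,0,0],[0,0,0],[0,0,0]]' --grip '[-1,-1,-1,-1,-1,-1,-1,-1,-1,-1,-1]' --grip_force 50

```text
time: 3.2
ee_pos: [0.4488, -0.3813, 0.0281]
tcp_rot: [179.9, -0.0, 43.4]
wrist_force: [0.6, 0.1, -0.3]
opening: 0.0854
grasp_force: 0.0
```

carry_out --linear '[[0,0,0],[0,0,0],[0,0,0],[0,0,0],[0,0,0],[0,0,0],[0,0,0],[0,0,0]]' --rotation '[[0,0,0],[0,0,0],[0,0,0],[0,0,0],[0,0,0],[0,0,0],[0,0,0],[0,0,0]]' --grip '[1,1,1,1,1,1,1,1]' --grip_force 50

```text
time: 4.0
ee_pos: [0.4488, -0.381, 0.0278]
tcp_rot: [180.0, -0.0, 43.4]
wrist_force: [-0.4, 0.5, 4.5]
opening: 0.0296
grasp_force: 51.8
```

carry_out --linear '[[0,0,0.3],[0,0,0.7],[0,0,1],[0,0,1],[0,0,1],[0,0,1],[0,0,1],[0,0,1],[0,0,1],[0,0,1],[0,0,1],[0,0,0.3]]' --rotation '[[0,0,0],[0,0,0],[0,0,0],[0,0,0],[0,0,0],[0,0,0],[0,0,0],[0,0,0],[0,0,0],[0,0,0],[0,0,0],[0,0,0]]' --grip '[1,1,1,1,1,1,1,1,1,1,1,1]'

```text
time: 5.2
ee_pos: [0.4488, -0.3811, 0.2359]
tcp_rot: [179.8, -0.0, 43.4]
wrist_force: [0.6, -0.5, -5.1]
opening: 0.0296
grasp_force: 50.8
```

Run:
```python
from h import *
s=bot.camera("scene"); t=bot.camera("top"); o=bot.get_obs(); print(o["time"],o["ee_pos"],o["wrist_force"],o["torque"],o["opening"])
a,b=[proj(n,o["ee_pos"]).astype(int) for n in("scene","top")]; print(a,b)
R=lambda im,c: cv2.resize(im[c[1]-40:c[1]+40,c[0]-40:c[0]+40],(400,400),interpolation=cv2.INTER_CUBIC)
cv2.imwrite("pics/l1.png",np.hstack([R(s,a),R(t,b)]))
```

```text
5.3 [ 0.44872522 -0.38108475  0.23408432] [ 0.3657905  -0.03098795 -6.03973849] [0.02344266 0.01232631 0.01220573] 0.02955311871521924
[218 205] [427 212]
```

View pics/l1.png

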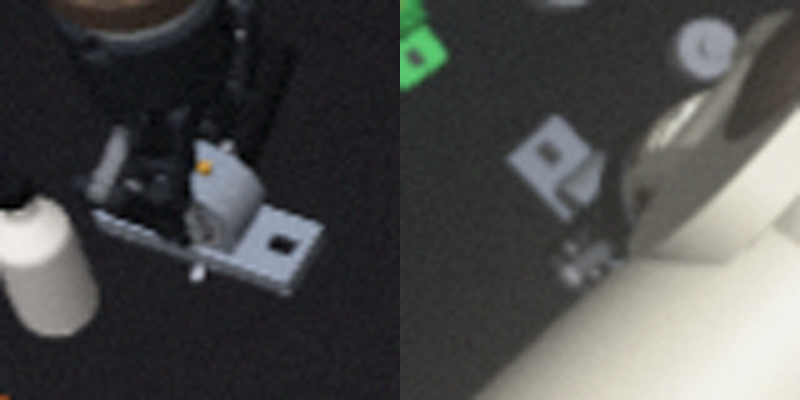

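The scene half shows the block held level in the fingers, foot end at crop (300,250). The top half shows the same, with the foot end at about (550,150). Now I carry it over the pillar and turn it to the tester's heading.

carry_out --linear '[[0.35,0.95,0.2],[0.35,0.95,0.2],[0.35,0.95,0],[0.35,0.95,0],[0.35,0.95,0],[0.35,0.95,0],[0.35,0.95,0],[0.35,0.95,0],[0.35,0.95,0],[0.35,0.95,0],[0.35,0.95,0],[0.35,0.95,0]]' --rotation '[[0,0,0.73],[0,0,0.73],[0,0,0.73],[0,0,0.73],[0,0,0.73],[0,0,0.73],[0,0,0.73],[0,0,0.73],[0,0,0.73],[0,0,0.73],[0,0,0.73],[0,0,0.73]]' --grip '[1,1,1,1,1,1,1,1,1,1,1,1]'

```text
time: 6.5
ee_pos: [0.5323, -0.152, 0.2398]
tcp_rot: [-179.9, -0.1, 113.7]
wrist_force: [-0.1, -0.3, -5.9]
opening: 0.0296
grasp_force: 50.6
```

carry_out --linear '[[0.35,0.95,0],[0.35,0.95,0],[0.35,0.95,0],[0.35,0.95,0],[0.35,0.95,0],[0.35,0.95,0],[0.35,0.95,0],[0.35,0.95,0],[0.35,0.95,0],[0.35,0.95,0],[0.35,0.95,0],[0.35,0.95,0]]' --rotation '[[0,0,0.73],[0,0,0.73],[0,0,0.73],[0,0,0.73],[0,0,0.73],[0,0,0.73],[0,0,0.73],[0,0,0.73],[0,0,0.73],[0,0,0.73],[0,0,0.73],[0,0,0.73]]' --grip '[1,1,1,1,1,1,1,1,1,1,1,1]'

```text
time: 7.7
ee_pos: [0.6164, 0.0759, 0.2396]
tcp_rot: [-180.0, -0.1, -176.2]
wrist_force: [1.0, 0.0, -5.2]
opening: 0.0294
grasp_force: 50.6
```

carry_out --linear '[[0,0,0],[0,0,0],[0,0,0],[0,0,0]]' --rotation '[[0,0,0],[0,0,0],[0,0,0],[0,0,0]]' --grip '[1,1,1,1]'

```text
time: 8.1
ee_pos: [0.6163, 0.0744, 0.2411]
tcp_rot: [-180.0, -0.0, -176.5]
wrist_force: [-0.6, -0.5, -5.8]
opening: 0.0294
grasp_force: 50.9
```

carry_out --linear '[[0,0,-0.5],[0,0,-0.8],[0,0,-0.8],[0,0,-0.8],[0,0,-0.8],[0,0,-0.8],[0,0,-0.8],[0,0,-0.5],[0,0,-0.4],[0,0,-0.2],[0,0,0],[0,0,0]]' --rotation '[[0,0,0.15],[0,0,0],[0,0,0],[0,0,0],[0,0,0],[0,0,0],[0,0,0],[0,0,0],[0,0,0],[0,0,0],[0,0,0],[0,0,0]]' --grip '[1,1,1,1,1,1,1,1,1,1,1,1]'

```text
time: 9.3
ee_pos: [0.6168, 0.0751, 0.1139]
tcp_rot: [-180.0, 0.1, -175.2]
wrist_force: [-0.3, -0.5, -6.0]
opening: 0.0291
grasp_force: 50.8
```

Run:
```python
from h import *
s=bot.camera("scene"); t=bot.camera("top"); o=bot.get_obs(); print(o["time"],o["ee_pos"],o["tcp_rot"],o["wrist_force"],o["torque"],o["q"])
R=lambda im,x,y,w,h,W,H: cv2.resize(im[y:y+h,x:x+w],(W,H),interpolation=cv2.INTER_CUBIC)
cv2.imwrite("pics/p1.png",np.hstack([R(t,225,105,100,100,400,400),R(s,350,185,100,100,400,400)]))
```

```text
9.4 [0.61692222 0.07514081 0.1140356 ] [ 1.79997769e+02  6.65070161e-02 -1.75245550e+02] [ 0.05146103  0.10669332 -5.97199684] [-0.027375   -0.02843466  0.0032234 ] [ 6.94453067e+00  1.40428324e+01  6.51148404e+00  8.24021080e+01
 -3.12635083e-04  2.19007923e+00]
```

View pics/p1.png

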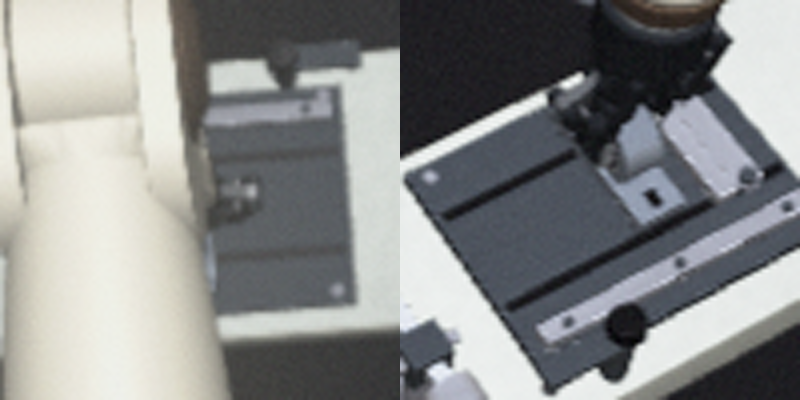

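The scene half shows the block about 8 mm above the bed, foot end at crop (660,205), parallel to the stop edge and short of both stops. I lower it gently.

carry_out --linear '[[0,0,-0.1],[0,0,-0.1],[0,0,-0.1],[0,0,-0.05],[0,0,0],[0,0,0]]' --rotation '[[0,0,0],[0,0,0],[0,0,0],[0,0,0],[0,0,0],[0,0,0]]' --grip '[1,1,1,1,1,1]'

```text
time: 10.0
ee_pos: [0.6166, 0.0751, 0.1063]
tcp_rot: [180.0, 0.0, -175.2]
wrist_force: [-0.3, -0.4, -6.4]
opening: 0.0296
grasp_force: 51.0
```

carry_out --linear '[[0,0,-0.04],[0,0,0],[0,0,0]]' --rotation '[[0,0,0],[0,0,0],[0,0,0]]' --grip '[1,1,1]'

```text
time: 10.3
ee_pos: [0.6167, 0.0751, 0.1058]
tcp_rot: [-180.0, 0.0, -175.2]
wrist_force: [-0.8, -0.1, -3.0]
opening: 0.0294
grasp_force: 51.1
```

carry_out --linear '[[0,0,-0.03],[0,0,0],[0,0,0],[0,0,0]]' --rotation '[[0,0,0],[0,0,0],[0,0,0],[0,0,0]]' --grip '[1,1,1,1]'

```text
time: 10.7
ee_pos: [0.6167, 0.0751, 0.1058]
tcp_rot: [180.0, 0.1, -175.2]
wrist_force: [-2.7, 0.3, 5.3]
opening: 0.0292
grasp_force: 52.1
```

carry_out --linear '[[0.18,0.215,0],[0.18,0.215,0],[0.18,0.215,0],[0.18,0.215,0],[0.18,0.215,0],[0,0,0],[0,0,0]]' --rotation '[[0,0,0],[0,0,0],[0,0,0],[0,0,0],[0,0,0],[0,0,0],[0,0,0]]' --grip '[1,1,1,1,1,1,1]'

```text
time: 11.4
ee_pos: [0.6351, 0.0962, 0.1058]
tcp_rot: [-180.0, 0.1, -175.3]
wrist_force: [-1.8, -2.6, 4.5]
opening: 0.0294
grasp_force: 52.4
```

carry_out --linear '[[0.05,0.004,0],[0.05,0.004,0],[0.05,0.004,0],[0.05,0.004,0],[0,0,0]]' --rotation '[[0,0,0],[0,0,0],[0,0,0],[0,0,0],[0,0,0]]' --grip '[1,1,1,1,1]'

```text
time: 11.9
ee_pos: [0.638, 0.0968, 0.1058]
tcp_rot: [-180.0, -0.0, -175.3]
wrist_force: [-8.2, -2.0, 8.0]
opening: 0.0293
grasp_force: 52.5
```

carry_out --linear '[[0.04,0.003,0],[0,0,0]]' --rotation '[[0,0,0],[0,0,0]]' --grip '[1,1]'

```text
time: 12.1
ee_pos: [0.6388, 0.0969, 0.1058]
tcp_rot: [-180.0, -0.0, -175.2]
wrist_force: [-8.6, -0.7, 6.8]
opening: 0.0293
grasp_force: 52.5
```

carry_out --linear '[[0.04,0.003,0],[0,0,0]]' --rotation '[[0,0,0],[0,0,0]]' --grip '[1,1]'

```text
time: 12.3
ee_pos: [0.6396, 0.097, 0.1058]
tcp_rot: [180.0, -0.0, -175.2]
wrist_force: [-7.5, -1.1, 7.2]
opening: 0.0298
grasp_force: 52.5
```

carry_out --linear '[[0,0,-0.0],[0.0,0.0,0.025],[0,0,0],[0,0,0]]' --rotation '[[0,0,0],[0,0,0],[0,0,0],[0,0,0]]' --grip '[1,1,1,1]'

```text
time: 12.7
ee_pos: [0.6397, 0.097, 0.1058]
tcp_rot: [-180.0, -0.0, -175.2]
wrist_force: [-6.4, -0.8, 4.9]
opening: 0.0293
grasp_force: 52.1
```

carry_out --linear '[[0.04,0.003,0],[0,0,0],[0,0,0]]' --rotation '[[0,0,0],[0,0,0],[0,0,0]]' --grip '[1,1,1]'

```text
time: 13.0
ee_pos: [0.6405, 0.0971, 0.1058]
tcp_rot: [180.0, -0.0, -175.2]
wrist_force: [-6.3, -0.7, 4.6]
opening: 0.0292
grasp_force: 52.2
```

carry_out --linear '[[0.04,0.003,0],[0,0,0],[0,0,0]]' --rotation '[[0,0,0],[0,0,0],[0,0,0]]' --grip '[1,1,1]'

```text
time: 13.3
ee_pos: [0.6405, 0.0971, 0.1058]
tcp_rot: [180.0, -0.1, -175.2]
wrist_force: [-10.7, -0.9, 6.5]
opening: 0.0294
grasp_force: 52.5
```

carry_out --linear '[[-0.004,0.05,0],[-0.004,0.05,0],[-0.004,0.05,0],[-0.002,0.03,0],[0,0,0]]' --rotation '[[0,0,0],[0,0,0],[0,0,0],[0,0,0],[0,0,0]]' --grip '[1,1,1,1,1]'

```text
time: 13.8
ee_pos: [0.6405, 0.098, 0.1059]
tcp_rot: [-179.7, -0.1, -175.4]
wrist_force: [-9.9, -14.2, 8.5]
opening: 0.0296
grasp_force: 52.5
```

carry_out --linear '[[-0.003,0.04,0],[0,0,0],[0,0,0]]' --rotation '[[0,0,0],[0,0,0],[0,0,0]]' --grip '[1,1,1]'

```text
time: 14.1
ee_pos: [0.6404, 0.0985, 0.1059]
tcp_rot: [-179.7, -0.1, -175.4]
wrist_force: [-10.1, -13.7, 7.3]
opening: 0.0293
grasp_force: 52.5
```

carry_out --linear '[[-0.003,0.04,0],[0,0,0],[0,0,0]]' --rotation '[[0,0,0],[0,0,0],[0,0,0]]' --grip '[1,1,1]'

```text
time: 14.4
ee_pos: [0.6403, 0.0993, 0.1059]
tcp_rot: [-179.7, -0.1, -175.4]
wrist_force: [-10.4, -15.0, 7.3]
opening: 0.0296
grasp_force: 52.5
```

carry_out --linear '[[0,0,0.025],[-0.003,0.04,0],[0,0,0],[0,0,0]]' --rotation '[[0,0,0],[0,0,0],[0,0,0],[0,0,0]]' --grip '[1,1,1,1]'

```text
time: 14.8
ee_pos: [0.6403, 0.1005, 0.1059]
tcp_rot: [-179.7, -0.1, -175.4]
wrist_force: [-9.6, -13.4, 5.1]
opening: 0.0294
grasp_force: 52.1
```

carry_out --linear '[[-0.003,0.04,0],[0,0,0],[0,0,0]]' --rotation '[[0,0,0],[0,0,0],[0,0,0]]' --grip '[1,1,1]'

```text
time: 15.1
ee_pos: [0.6402, 0.1013, 0.1059]
tcp_rot: [-179.7, -0.1, -175.4]
wrist_force: [-9.0, -12.2, 5.9]
opening: 0.0294
grasp_force: 52.2
```

carry_out --linear '[[-0.003,0.04,0],[0,0,0],[0,0,0]]' --rotation '[[0,0,0],[0,0,0],[0,0,0]]' --grip '[1,1,1]'

```text
time: 15.4
ee_pos: [0.6401, 0.1021, 0.1059]
tcp_rot: [-179.7, -0.1, -175.4]
wrist_force: [-8.5, -13.1, 5.0]
opening: 0.0295
grasp_force: 52.2
```

carry_out --linear '[[-0.003,0.04,0],[0,0,0],[0,0,0]]' --rotation '[[0,0,0],[0,0,0],[0,0,0]]' --grip '[1,1,1]'

```text
time: 15.7
ee_pos: [0.6401, 0.1028, 0.1059]
tcp_rot: [-179.7, -0.1, -175.4]
wrist_force: [-8.4, -12.4, 5.1]
opening: 0.0293
grasp_force: 52.2
```

carry_out --linear '[[-0.003,0.04,0],[0,0,0],[0,0,0]]' --rotation '[[0,0,0],[0,0,0],[0,0,0]]' --grip '[1,1,1]'

```text
time: 16.0
ee_pos: [0.6401, 0.103, 0.1059]
tcp_rot: [-179.7, -0.1, -175.4]
wrist_force: [-9.1, -15.6, 5.7]
opening: 0.0294
grasp_force: 52.5
```

carry_out --linear '[[-0.003,0.04,0],[0,0,0],[0,0,0]]' --rotation '[[0,0,0],[0,0,0],[0,0,0]]' --grip '[1,1,1]'

```text
time: 16.3
ee_pos: [0.6401, 0.103, 0.106]
tcp_rot: [-179.6, -0.1, -175.4]
wrist_force: [-8.1, -20.9, 6.7]
opening: 0.0296
grasp_force: 52.7
```

carry_out --linear '[[-0.002,0.025,0],[0,0,0],[0,0,0]]' --rotation '[[0,0,0],[0,0,0],[0,0,0]]' --grip '[1,1,1]'

```text
time: 16.6
ee_pos: [0.6401, 0.1031, 0.106]
tcp_rot: [-179.5, -0.1, -175.5]
wrist_force: [-8.4, -21.1, 5.8]
opening: 0.0295
grasp_force: 52.6
```

Run:
```python
from h import *
s=bot.camera("scene"); o=bot.get_obs(); print(o["time"],o["ee_pos"],o["tcp_rot"],o["wrist_force"],o["torque"])
R=lambda im,x,y,w,h,W,H: cv2.resize(im[y:y+h,x:x+w],(W,H),interpolation=cv2.INTER_CUBIC)
cv2.imwrite("pics/p2.png",R(s,375,195,80,60,800,600))
```

```text
16.65 [0.64006916 0.10308336 0.10596812] [-1.79545046e+02 -1.47325476e-01 -1.75454649e+02] [ -8.83814057 -22.74005378   4.87944136] [-4.60111767  1.54796956 -0.15161016]
```

View pics/p2.png

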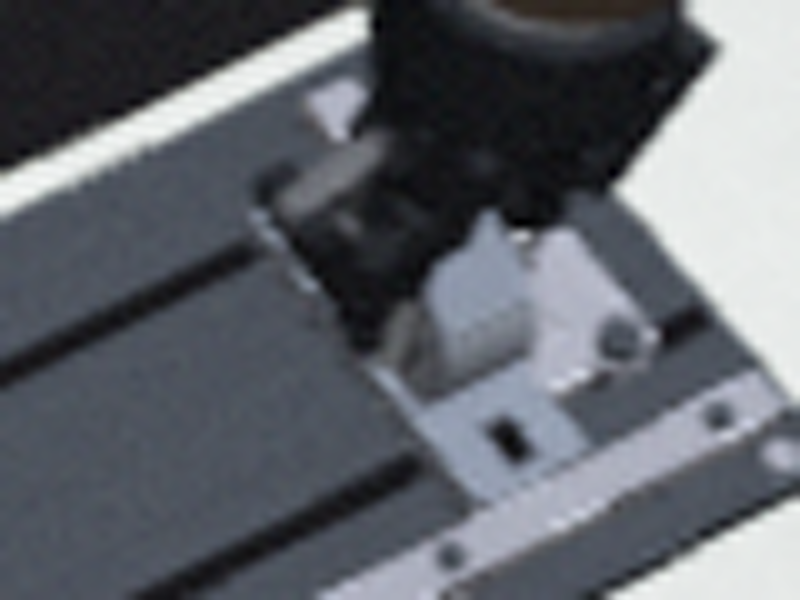

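The picture shows the foot's end against the rear fence (480-590, 450-500) and its long side against the end stop bar (about 550,390). One small extra push in x, a short settle, then I hand it in.

carry_out --linear '[[0.02,0.002,0],[0,0,0],[0,0,0],[0,0,0],[0,0,0],[0,0,0]]' --rotation '[[0,0,0],[0,0,0],[0,0,0],[0,0,0],[0,0,0],[0,0,0]]' --grip '[1,1,1,1,1,1]'

```text
time: 17.25
ee_pos: [0.6401, 0.1031, 0.106]
tcp_rot: [-179.5, -0.2, -175.4]
wrist_force: [-11.3, -22.2, 6.7]
opening: 0.0295
grasp_force: 52.8
```

```bash
python3 -c "
from workcell import bot
print(bot.job_done())"
```

```text
the job is handed in; nothing more can be done
None
```

I handed the job in at about 17 s with the grey housing held upright in the locating corner, foot against the rear fence and end stop; wrist readings were about 11 N towards the fence and 22 N towards the stop (bed friction included), and no pass/fail verdict was returned.

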